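# Run the push-to-run spice grinder

### The job

Start the little white spice grinder: press its green button and then its blue button, one at a time, each fully in and let go again before the next, and never the red one. Then take the black lid, put it upright over the steel stud, push it down until it clicks, and keep pushing beyond the click so that the orange ring around the stud goes all the way down. Finish like that, still pressing the lid down and with the ring at the bottom (do not let go), and leave the salt shaker and the two spice jars as they stand.

Things in the scene. Friction and masses are not known exactly. Their poses are not given: they have to be found in the camera images.
- green_top (a point): green button, round, 26 mm across, on the grinder's deck in a black 42 mm housing; this point is the middle of its top face, 68 mm above the worktop when it is up. Three buttons stand in a row with 50 mm between centres; which colour is where differs from start to start
- blue_top (a point): blue button, round, 26 mm across, on the grinder's deck in a black 42 mm housing; this point is the middle of its top face, 68 mm above the worktop when it is up. Three buttons stand in a row with 50 mm between centres; which colour is where differs from start to start
- red_top (a point): red button, round, 26 mm across, on the grinder's deck in a black 42 mm housing; this point is the middle of its top face, 68 mm above the worktop when it is up. Three buttons stand in a row with 50 mm between centres; which colour is where differs from start to start. Not to be pressed
- green (a joint): travel of the green button in m: 0 up, 0.006 fully in; springs back; 1.5 N starts it, 5 N holds it fully in
- blue (a joint): travel of the blue button in m: 0 up, 0.006 fully in; springs back; 1.5 N starts it, 5 N holds it fully in
- red (a joint): travel of the red button in m: 0 up, 0.006 fully in; springs back; 1.5 N starts it, 5 N holds it fully in
- lid_mid (a point): black lid (a snap cap), 60 g, standing mouth down on the worktop; this point is on its axis half-way up, 22 mm above its underside. Round, 44 mm high: a flange 62 mm across and 9 mm high at the bottom, above it a ribbed grip 43 mm across from 9 to 44 mm, with an orange dot on top. z is its axis, up; any turn about it will do
- lid_base (a point): the same lid: centre of its underside, the mouth. The mouth narrows from 41 mm to a lip 31 mm across (5 to 9 mm above the underside); above the lip a groove, then a 31 mm guide; closed 39 mm above the underside
- stud_foot (a point): upright steel stud on the grinder, 28 mm across, 40 mm high, tip tapered to 17 mm; fixed. This point is its foot on its axis, in the deck, 50 mm above the worktop; z up along the stud, x away from the button row, whose middle is 86 mm off. Four brass balls on springs stand 3.5 mm out of the stud, 25 mm above the foot
- ring (a joint): orange run-switch ring around the stud's foot, 56 mm across, top face 12 mm above the deck when up. Value in m: 0 up, 0.005 all the way down; spring, 2 N starts it, 10 N holds it at the bottom; springs back when the lid is no longer pressed
- grinder: white appliance with the buttons and the stud on its deck, 160 x 170 mm, deck 50 mm above the worktop, fixed; origin at the centre of its underside, -x side is the button row (50 mm from the middle), the stud is 36 mm to +x
- lid: the lid as a body, origin at the centre of its underside. Pushed onto the stud, its lip presses the balls in (peak 6 to 12 N, underside 24 to 20 mm above the foot); then the force drops and they spring out into the groove with a click, pulling the lid down (17 to 12 mm); from 12 mm on it pushes the ring; ring at the bottom: underside at 7 mm
- salt_shaker_mid (a point): salt shaker, 44 mm across, 90 mm high, grey and clear, bystander; its centre
- spice_jar_0_mid (a point): spice jar with black lid and dark label, 41 mm across, 105 mm high, bystander; its centre
- spice_jar_1_mid (a point): spice jar with brown lid and pale label, 41 mm across, 105 mm high, bystander; its centre
Mind the look-alikes: they are no part of the job. What is shaped like the part that bears spice_jar_1_mid but purple is not meant.

How it is judged (in metres and radians):
On the way, in this order (a step that is already met when the one before it is completed fails the run):
1. the green button is pressed in (value of joint green above 0.0045 m), for 0.05 s.
2. green is let go and the blue button is pressed in (value of joint blue above 0.0045 m and value of joint green below 0.002 m), for 0.05 s.
3. the lid has clicked onto the stud, with the buttons let go (z of lid_base in the frame of stud_foot between 0.004 and 0.0145 m and horizontal distance between lid_base and stud_foot below 0.004 m and angle between the z axis of lid_base and the z axis of stud_foot, either way round below 0.1 rad and value of joint each of green, blue below 0.002 m), for 0.1 s.
At the end, for the whole second after the job is handed in: The robot still presses the lid (over 3 N); the lid is on the stud, upright within 0.1 rad, centred within 4 mm, underside 4 to 14.5 mm above the foot, at rest, and holds the ring down more than 3.8 of 5 mm. All buttons are up; shaker and jars stand within 30 mm of where they were (all of step 3 and value of joint ring above 0.0038 m and (contact force between lid and the fingers above 3 N or contact force between lid and the arm above 3 N) and value of joint red below 0.002 m and linear speed of lid below 0.02 m/s and distance of each of salt_shaker_mid, spice_jar_0_mid, spice_jar_1_mid from where it was at the start of the episode below 0.03 m and angle between each of salt_shaker_mid, spice_jar_0_mid, spice_jar_1_mid's own z axis and vertical below 0.2 rad); the arm keeps its last pose, push and grip.
It fails at once if the red button is pressed (value of joint red above 0.003 m).
It fails at once if green and blue are pressed at the same time (value of joint each of green, blue above 0.003 m).
It fails at once if the salt shaker is knocked over or pushed away (distance of salt_shaker_mid from where it was at the start of the episode above 0.03 m or angle between salt_shaker_mid's own z axis and vertical above 0.4 rad).
It fails at once if the spice jar with the black lid is knocked over or pushed away (distance of spice_jar_0_mid from where it was at the start of the episode above 0.03 m or angle between spice_jar_0_mid's own z axis and vertical above 0.4 rad).
It fails at once if the spice jar with the brown lid is knocked over or pushed away (distance of spice_jar_1_mid from where it was at the start of the episode above 0.03 m or angle between spice_jar_1_mid's own z axis and vertical above 0.4 rad).
It also fails if it takes over 45 s, if anything falls off the work surface, if the arm or the gripper's body presses on something with over 40 N, if the wrist force passes 120 N, or if a joint passes its speed limit or range.

### The arm

A 6-joint arm with a two-finger parallel gripper is mounted at the origin on a cart in front of the work surface, level with it; the furniture and walls round the work are solid. World frame = base frame: x ahead of the robot, y to its left, z up, the work surface at z = 0. Lengths are in mm, angles in rad, forces in N, time in s.
With the tool pointing down it reaches from about 300 to 775 mm from the base axis. Payload 14.6 kg.
Tool frame: the origin (TCP) lies at the very end of the fingers, on their centre line; the grasp point (between the pads) lies 19 mm behind it (bot.tcp_to_grasp is the distance from the TCP to the grasp point, in mm); z points along the fingers, y is the line along which they close (so a half turn about z gives the same grasp; the last joint's range is limited). The gripper opens to 85 mm and grips with 20 to 120 N. Pads are 22 mm wide; open, the fingers measure 114 mm over their backs; the gripper's body (76 mm by 85 mm) begins 54 mm behind the grasp point. The pads swing forward as they close: fully open they stand 13 mm farther back than shut.
Start: joints at [1.145, 0.3, 1.521, -0, 1.321, -0.067], TCP at [193.13, 514.966, 231.281] pointing down, gripper open.
Joint ranges: [-3.03, 3.03], [-0.79, 2.21], [0.23, 2.52], [-1.04, 4.18], [0, 3.07], [-2.55, 2.55]. Speed limits (rad/s): [2.22, 2.22, 2.57, 3.14, 3.14, 3.14].

### API

Orientations are given as a unit quaternion [w, x, y, z].
In Python, from workcell import sensors, imaging, job, bot gives the robot as it stands.
- The arm moves only by the tool servo_tool, never from a script. Its argument "moves" is a list of rows, each a list of 7 numbers: the shift along the tool's x, y, z each as a share of 0.6 m, from -1 to 1, then the turn, a rotation vector about the tool's x, y, z each as a share of 6 degrees, from -1 to 1, then the closure in counts, from 0 (fully open) to 255 (shut). A call has 1 to 12 rows; each row shifts and turns the commanded pose from where the row before left it, along the tool's axes as they then stand; what a row does not reach is not made up. A row lasts 1/12 s, in which the tool goes at most 41.7 mm and 7.16 degrees, less where a joint would pass 70% of its speed; a pose out of reach is approached as far as the arm can. A call with a number of a shift or a turn outside -1 to 1 is refused whole. A call with a gripper value outside its range is refused whole. The fingers move at their own pace and stop on an object; "newtons" is the grip in N (left out, the last holds). Time passes only in rows, so rows that do not move let the fingers close. It gives the time, the measured TCP pose, the force, the opening and the grip force at its end, in the units of the state.
- sensors.read_state(): the state, without advancing time (a new reading comes with each control period).
- imaging.camera(name): name is "scene" or "top" or "wrist"; returns a dict with "img" (384x512x3 uint8, red, green, blue), "z_map" (384x512 float32, mm along the optical axis (not along the pixel's ray), 0 where there is no reading), "fx", "fy", "cx", "cy" (pixels), "k1" (the pictures are not rectified: a ray, as slopes to the right and down, at radius r is drawn at 1 + k1 r^2 times it, then the intrinsics apply), "extrinsics" (4x4, takes a point from world to camera coordinates). Camera axes: x right, y up, looking along -z (the intrinsics and any distortion apply to the point x, -y, -z); pixel columns grow to the right and rows downward; lengths in mm; the calibration is good to about 2 mm. A picture is of the moment at which its call begins.
- job.job_done(): hands the job in; it is judged then, once.
The state is a dict: "clock": time; "joint_positions": joint angles; "joint_vel": joint speeds; "tau": joint torques, N m; "tool_pos": TCP position; "tcp_rot": TCP orientation; "wrist_force": force on the tool from outside, world axes, zero at the start; "ft_torque": the same for the moment, N m; "opening": opening from 0.0 (shut) to 1.0 (fully open); "gripper_force": force on a finger pad.
Only numpy, scipy, OpenCV 4.12 (cv2) and the standard library are available. Lean on these libraries where they do the work, as an engineer would, in place of code of your own. Each camera call takes 0.05 s, during which the arm holds its last target. There are 200 camera calls.

## Working session

There is one attempt and no reset: what is moved stays moved. The work goes in short steps, Python scripts to look and compute and a tool call to move; the robot and the scene stay as the last step left them, time stands still between calls to the robot, and variables do not carry over. Pictures are saved under pics/ and viewed, at most 10 in all, crops included, and the job is handed in when it is done.

Besides the shell and the picture viewer there is one more tool, called by a JSON object that holds its "api" and its "payload". servo_tool: Moves the arm, as the interface text tells. Shift numbers are shares of 0.6 m and turn numbers shares of 6 degrees, none past 1 either way. Its arguments: {"type":"object","properties":{"moves":{"type":"array"},"newtons":{"type":"number"}},"required":["moves"]}

```bash
mkdir -p pics; cat > h.py <<'E'
import numpy as np, cv2
from workcell import sensors, imaging, job, bot
def cam(n,save=None):
    c=imaging.camera(n)
    if save: cv2.imwrite(save,cv2.cvtColor(c["img"],cv2.COLOR_RGB2BGR))
    return c
def cloud(c):
    h,w=c["z_map"].shape
    u,v=np.meshgrid(np.arange(w),np.arange(h))
    K=np.array([[c["fx"],0,c["cx"]],[0,c["fy"],c["cy"]],[0,0,1]],float)
    p=cv2.undistortPoints(np.stack([u,v],-1).reshape(-1,1,2).astype(np.float64),K,np.array([c["k1"],0,0,0,0.]),).reshape(h,w,2)
    z=c["z_map"].astype(float)
    P=np.stack([p[...,0]*z,-p[...,1]*z,-z],-1)
    E=np.array(c["extrinsics"]); R,t=E[:3,:3],E[:3,3]
    W=(P-t)@R
    W[z==0]=np.nan
    return W
E
cat > a.py <<'E'
from h import *
ims=[]
for n in("scene","top"):
    c=cam(n); ims.append(c["img"]); np.savez(n+".npz",img=c["img"],W=cloud(c))
ims=[cv2.cvtColor(i,cv2.COLOR_RGB2BGR) for i in ims]
for n,i in zip(("scene","top"),ims): cv2.imwrite(f"pics/{n}0.png",cv2.resize(i,(800,600),interpolation=cv2.INTER_CUBIC))
s=sensors.read_state(); print(s["tool_pos"],s["tcp_rot"],s["clock"],s["wrist_force"])
E
python3 a.py
```

```text
[193.06423943 514.77359639 230.78348752] [-1.05497248e-04  1.78435480e-01  9.83951471e-01 -5.21007821e-04] 0.1 [-0.81072121 -0.07475828 -0.16097237]
```

View pics/top0.png

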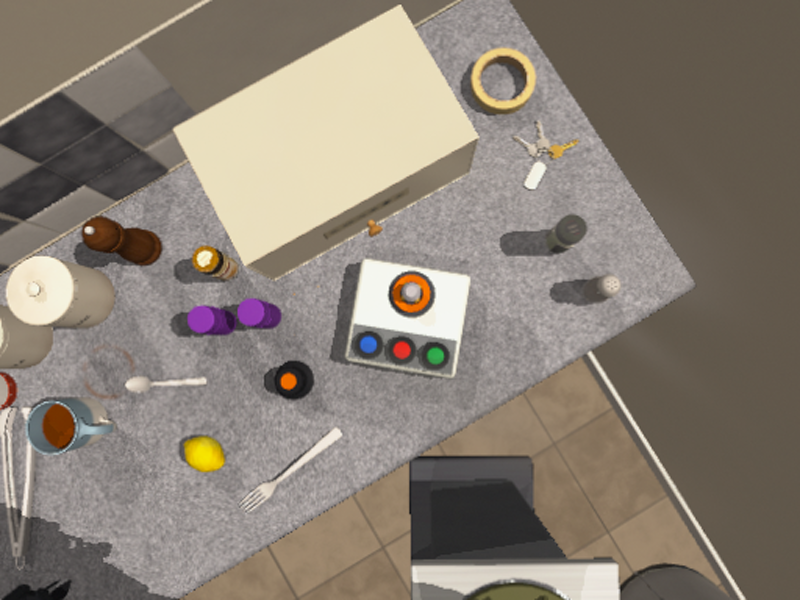

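View pics/scene0.png

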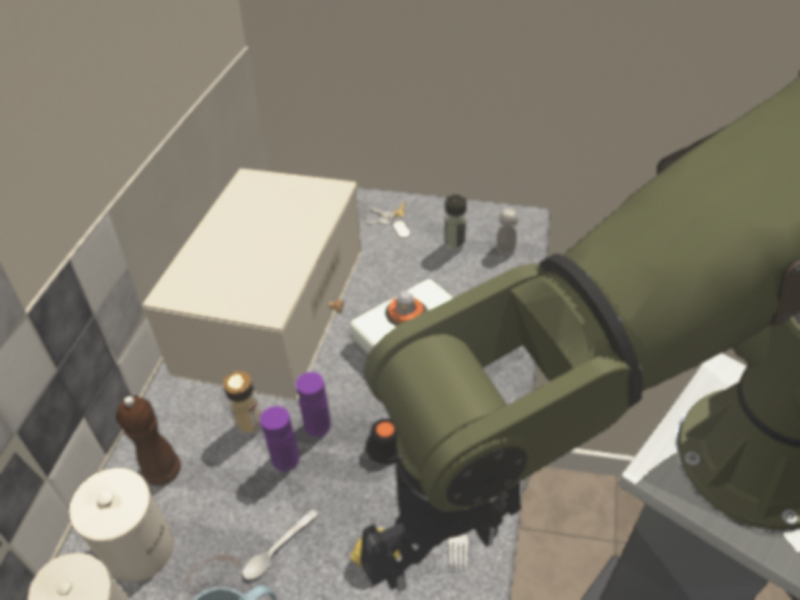

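The top picture (800×600) shows the lid with its orange dot at (291,380). The buttons are blue (368,344), red (401,350) and green (435,355), and the stud with its ring is at (411,292). The brown-lid jar is at (208,262), the black-lid jar at (570,232) and the shaker at (606,288). The purple look-alikes at (205,320) and (258,313) are not part of the job.

The only black, low, round, flanged part with an orange dot is at (291,380). I'll confirm it in a crop with the measurements.

```bash
cat > b.py <<'E'
from h import *
d=np.load("top.npz"); W=d["W"]; im=d["img"]
hsv=cv2.cvtColor(im,cv2.COLOR_RGB2HSV).astype(int); H,S,V=hsv[...,0],hsv[...,1],hsv[...,2]
v,u=np.mgrid[:384,:512]
def box(x,y,r): return (abs(u-x*.64)<r)&(abs(v-y*.64)<r)
def pt(n,m): 
    print(n,m.sum(),np.round([u[m].mean(),v[m].mean()],1),np.round(np.nanmedian(W[m],0),1),np.round(np.nanmean(W[m],0),1))
pt("blue",box(368,344,12)&(H>100)&(H<125)&(S>120))
pt("red",box(401,350,12)&((H<8)|(H>172))&(S>120))
pt("green",box(435,355,12)&(H>50)&(H<90)&(S>120))
pt("ring",box(411,292,20)&(H<18)&(S>150))
pt("dot",box(289,381,12)&(H<18)&(S>150))
m=box(291,380,22)&(W[...,2]>39)&(W[...,2]<49); pt("lidtop",m)
m=box(411,292,22)&(W[...,2]>84); pt("studtop",m)
m=box(410,320,60)&(abs(W[...,2]-50)<3)
pt("deck",m)
P=W[m][:,:2].astype(np.float32); r=cv2.minAreaRect(P); print(r)
for n,x,y in(("jar1",208,262),("jar0",570,232),("salt",606,288),("pur1",205,320),("pur2",258,313)):
    m=box(x,y,18)&(W[...,2]>75); pt(n,m)
m=box(320,150,110)&(W[...,2]>100);pt("bigbox",m);print(np.nanmin(W[m],0),np.nanmax(W[m],0))
c=im[150:280,120:330]; cv2.imwrite("pics/crop.png",cv2.cvtColor(cv2.resize(c,None,fx=3.8,fy=3.8,interpolation=cv2.INTER_CUBIC),cv2.COLOR_RGB2BGR))
E
python3 b.py
```

```text
blue 103 [235.2 220. ] [491.7 214.9  71.3] [491.7 214.6  70.5]
red 111 [256.6 223.6] [481.8 164.8  71.3] [482.6 165.4  70.2]
green 97 [278.2 227.2] [473.9 116.7  71.4] [473.6 116.2  71. ]
ring 311 [262.9 187.6] [565.8 149.9  61.3] [566.3 149.9  60.5]
dot 100 [184.1 243.5] [439.6 339.2  43.9] [438.7 339.1  43.8]
lidtop 257 [184.6 243.8] [437.6 337.6  43.4] [438.  337.9  43.4]
studtop 105 [262.8 186.6] [564.9 149.2  88. ] [565.8 149.5  87.8]
deck 3179 [261.1 200. ] [536.5 156.1  49.7] [538.1 154.9  49.7]
((562.1427612304688, 183.93736267089844), (233.16030883789062, 209.4234619140625), 79.08353424072266)
jar1 354 [134.8 164.8] [618.8 440.  104.4] [618.5 436.5 108.4]
jar0 305 [364.8 147.1] [647.9 -79.8 104.7] [648.3 -80.  102. ]
salt 180 [389.1 182.3] [ 570.3 -134.9   85. ] [ 570.1 -135.6   84.5]
pur1 317 [130.1 204.4] [530.7 447.8 104. ] [530.2 448.6 101.2]
pur2 303 [161.8 199.9] [538.7 375.2 104.1] [539.  376.2 101.6]
bigbox 26078 [189.9  74.6] [806.8 305.6 166.2] [796.5 296.3 173.2]
[526.96445452  52.86850483 100.02737177] [1004.7477611   535.49008629  349.10526261]
```

View pics/crop.png

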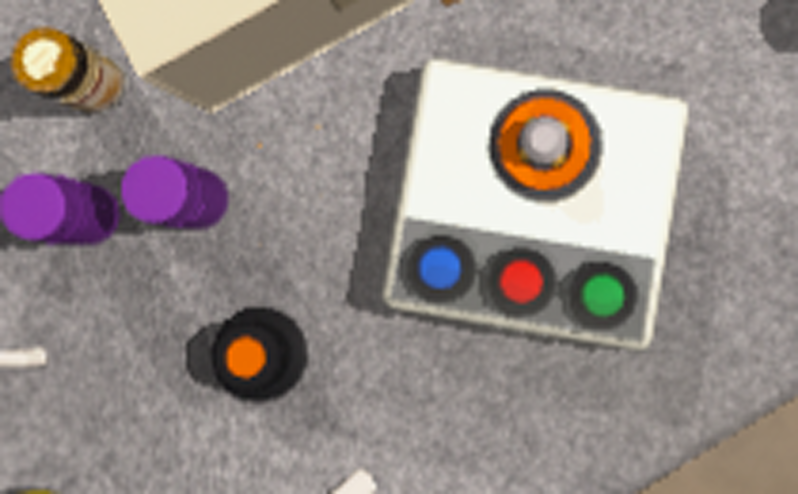

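The crop confirms the target: the squat black flanged cap with the orange dot at crop (258,355). The row runs blue, red, green from left to right. I'm moving above green with the fingers shut.

{"api": "servo_tool", "payload": {"moves": [[-0.046,-0.0315,0,0,0,0,255],[-0.046,-0.0315,0,0,0,0,255],[-0.046,-0.0315,0,0,0,0,255],[-0.046,-0.0315,0,0,0,0,255],[-0.046,-0.0315,0,0,0,0,255],[-0.046,-0.0315,0,0,0,0,255],[-0.046,-0.0315,0,0,0,0,255],[-0.046,-0.0315,0.01,0,0,0,255],[-0.046,-0.0315,0.02,0,0,0,255],[-0.046,-0.0315,0.03,0,0,0,255],[-0.046,-0.0315,0.03,0,0,0,255],[-0.046,-0.0315,0.02,0,0,0,255]], "newtons": 40}}

```text
clock: 1.1
tool_pos: [423.7, 184.6, 163.7]
tcp_rot: [-0.001, 0.178, 0.984, -0.0]
wrist_force: [0.3, 0.4, -0.4]
opening: 0.001
gripper_force: 0.0
```

```bash
cat > c.py <<'E'
from h import *
import sys
c=cam("wrist",sys.argv[1]); W=cloud(c); im=c["img"]
hsv=cv2.cvtColor(im,cv2.COLOR_RGB2HSV).astype(int); H,S,V=hsv[...,0],hsv[...,1],hsv[...,2]
v,u=np.mgrid[:384,:512]
for n,m,(lo,hi) in(("blue",(H>100)&(H<125)&(S>120),(60,76)),("green",(H>50)&(H<90)&(S>120),(60,76)),("red",((H<6)|(H>172))&(S>120),(60,76)),("orange",(H>6)&(H<18)&(S>150),(38,66)),("stud",W[...,2]>87,(87,94)),("lidtop",W[...,2]>40,(40,48))):
    m=m&(W[...,2]>lo)&(W[...,2]<hi)
    if m.sum()>20: print(n,m.sum(),u[m].mean().round(),v[m].mean().round(),np.round(np.nanmedian(W[m],0),1),np.round((np.nanmin(W[m],0)+np.nanmax(W[m],0))/2,1))
s=sensors.read_state(); print(np.round(s["tool_pos"],1),s["clock"])
E
python3 c.py pics/w1.png
```

```text
blue 846 318.0 250.0 [487.3 215.7  71.3] [493.1 215.3  66.8]
green 777 200.0 268.0 [469.9 119.3  71.2] [474.4 115.7  66.6]
orange 972 395.0 184.0 [440.4 336.6  44.5] [508.  236.3  52.5]
stud 386 493.0 352.0 [621.2 325.6  90.4] [621.3 325.5  90.5]
lidtop 4998 385.0 195.0 [450.1 328.1  44.1] [527.9 234.4  44. ]
[425.5 180.9 162. ] 1.15
```

View pics/w1.png

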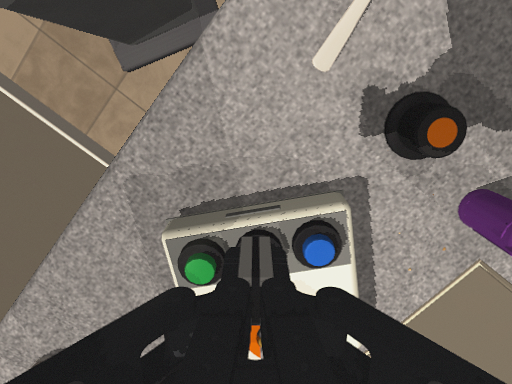

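Wrist view: green at (200,268), blue at (318,250), and the lid at (426,125). These agree with the top view to within 1–2 mm.

{"api": "servo_tool", "payload": {"moves": [[-0.038,-0.0243,0.01,0,0,0,255],[-0.038,-0.0243,0.02,0,0,0,255],[-0.038,-0.0243,0.03,0,0,0,255],[0,0,0.04,0,0,0,255],[0,0,0.03,0,0,0,255],[0,0,0.0,0,0,0,255],[0,0,0,0,0,0,255]]}}

```text
clock: 1.73
tool_pos: [471.9, 121.3, 87.0]
tcp_rot: [-0.001, 0.178, 0.984, -0.0]
wrist_force: [-1.3, -0.9, -0.0]
opening: 0.002
gripper_force: 0.0
```

{"api": "servo_tool", "payload": {"moves": [[-0.006,-0.0067,0.01,0,0,0,255],[0,0,0.01,0,0,0,255],[0,0,0.005,0,0,0,255],[0,0,0.0,0,0,0,255],[0,0,0.0,0,0,0,255]]}}

```text
clock: 2.15
tool_pos: [474.3, 116.4, 72.5]
tcp_rot: [0.0, 0.178, 0.984, 0.0]
wrist_force: [-0.3, -0.0, -0.2]
opening: -0.003
gripper_force: 0.0
```

{"api": "servo_tool", "payload": {"moves": [[0,0,0.005,0,0,0,255],[0,0,0.005,0,0,0,255],[0,0,0.003,0,0,0,255],[0,0,0.0015,0,0,0,255],[0,0,0,0,0,0,255],[0,0,0,0,0,0,255]]}}

```text
clock: 2.65
tool_pos: [474.8, 116.5, 65.5]
tcp_rot: [0.001, 0.178, 0.984, 0.0]
wrist_force: [-11.7, -1.8, 31.6]
opening: -0.002
gripper_force: 15.8
```

```bash
cat > d.py <<'E'
from h import *
d=np.load("top.npz"); W=d["W"]
for b in((474,116.3),(491.8,214.8),(482.8,165.4)):
    r=np.hypot(W[...,0]-b[0],W[...,1]-b[1])
    print([ (k,round(float(np.nanmedian(W[...,2][(r>=k)&(r<k+2)])),1),int(((r>=k)&(r<k+2)).sum())) for k in range(0,28,2)])
c=cam("wrist","pics/w2.png"); W=cloud(c)
s=sensors.read_state();p=s["tool_pos"];print(p,s["wrist_force"],s["clock"])
R=np.array([[-.936,.351,0],[.351,.936,0],[0,0,-1]])
Q=(W-p)@R   # tool coords
m=(abs(Q[...,0])<14)&(abs(Q[...,1])<25)&(Q[...,2]<12)&(Q[...,2]>-35)
for z in range(-35,12,4):
    k=m&(Q[...,2]>=z)&(Q[...,2]<z+4)
    if k.sum(): print(z,k.sum(),Q[k].min(0).round(1),Q[k].max(0).round(1))
cv2.imwrite("pics/w2c.png",cv2.cvtColor(cv2.resize(c["img"][180:384,150:400],None,fx=3,fy=2.9),cv2.COLOR_RGB2BGR))
E
python3 d.py
```

```text
[(0, 71.8, 2), (2, 71.2, 7), (4, 72.0, 12), (6, 71.9, 20), (8, 71.2, 21), (10, 71.1, 27), (12, 62.5, 27), (14, 61.5, 31), (16, 61.6, 42), (18, 61.1, 47), (20, 52.0, 46), (22, 50.3, 55), (24, 50.0, 49), (26, 49.9, 54)]
[(0, 70.8, 1), (2, 72.0, 8), (4, 71.9, 12), (6, 71.1, 16), (8, 71.4, 24), (10, 71.0, 24), (12, 63.7, 29), (14, 61.2, 34), (16, 61.4, 39), (18, 61.4, 43), (20, 54.5, 46), (22, 49.6, 54), (24, 50.1, 51), (26, 49.6, 58)]
[(0, 71.4, 4), (2, 72.3, 7), (4, 71.7, 11), (6, 71.9, 14), (8, 71.6, 22), (10, 71.7, 26), (12, 63.3, 31), (14, 61.7, 38), (16, 61.0, 39), (18, 61.5, 39), (20, 50.6, 43), (22, 50.1, 54), (24, 50.2, 58), (26, 49.7, 59)]
[474.81645059 116.49935603  65.57278439] [-11.39881379  -2.27537521  32.04223192] 2.7
-35 229 [  6.6 -12.9 -35. ] [ 12.2  14.1 -31. ]
-31 355 [  6.2 -12.9 -31. ] [ 12.   14.2 -27. ]
-27 331 [  6.2 -12.9 -27. ] [ 12.   14.3 -23. ]
-23 312 [  6.  -12.8 -23. ] [ 12.   14.2 -19. ]
-19 287 [  6.  -12.9 -19. ] [ 11.9  14.2 -15. ]
-15 255 [  6.6 -12.9 -15. ] [ 11.7  14.2 -11. ]
-11 229 [  6.4 -12.7 -11. ] [11.8 13.5 -7. ]
-7 108 [  6.4 -10.7  -7. ] [12.1 12.  -3.5]
-3 389 [  3.4 -11.8  -1.5] [14.  12.2  1. ]
1 1253 [ -9.1 -20.2   1. ] [14.  20.1  5. ]
5 73 [ -7.8 -20.3   5. ] [14.  20.6  8.9]
9 10 [  6.8 -20.1   9.4] [12.9 20.5 11.4]
```

View pics/w2c.png

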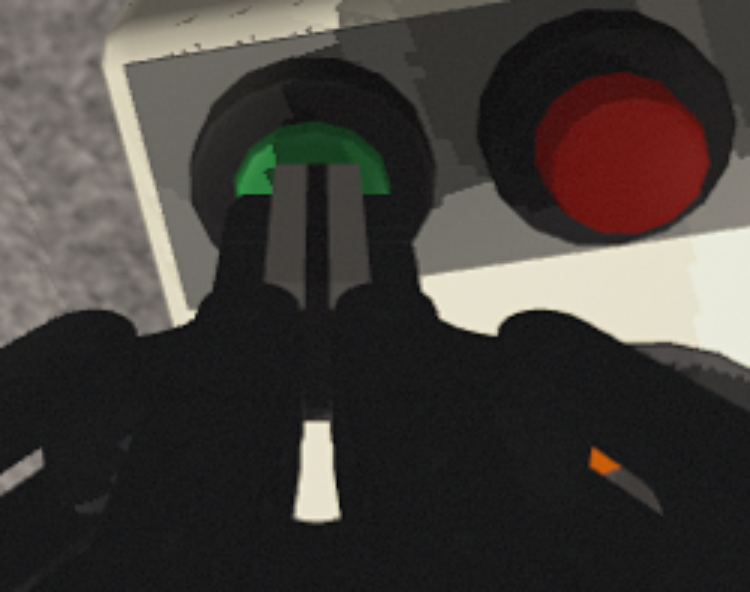

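The crop shows the finger tips standing on the green button, sunk to its stop, and well clear of red at (625,150). The 32 N at a TCP height of 65.5 mm confirms it is fully in. I'm lifting and moving over blue.

{"api": "servo_tool", "payload": {"moves": [[0,0,-0.02,0,0,0,255],[0,0,-0.02,0,0,0,255],[0,0,0,0,0,0,255],[0.0077,0.041,0,0,0,0,255],[0.0077,0.041,0,0,0,0,255],[0.0077,0.041,0,0,0,0,255],[0.0077,0.041,0,0,0,0,255],[0,0,0,0,0,0,255],[0,0,0,0,0,0,255],[0,0,0.01,0,0,0,255],[0,0,0,0,0,0,255],[0,0,0,0,0,0,255]]}}

```text
clock: 3.7
tool_pos: [491.2, 214.1, 80.9]
tcp_rot: [-0.0, 0.179, 0.984, -0.0]
wrist_force: [-0.1, 0.4, 1.2]
opening: 0.004
gripper_force: 0.0
```

Next I press blue: down 16 mm to a command of about 65 mm.

{"api": "servo_tool", "payload": {"moves": [[0,0,0.01,0,0,0,255],[0,0,0.007,0,0,0,255],[0,0,0.005,0,0,0,255],[0,0,0.003,0,0,0,255],[0,0,0.002,0,0,0,255],[0,0,0,0,0,0,255],[0,0,0,0,0,0,255],[0,0,0,0,0,0,255]]}}

```text
clock: 4.37
tool_pos: [491.6, 214.6, 66.0]
tcp_rot: [0.0, 0.178, 0.984, -0.0]
wrist_force: [-3.4, -5.3, 9.8]
opening: 0.002
gripper_force: 5.1
```

{"api": "servo_tool", "payload": {"moves": [[0,0,0.001,0,0,0,255],[0,0,0.0007,0,0,0,255],[0,0,0,0,0,0,255],[0,0,0,0,0,0,255]]}}

```text
clock: 4.7
tool_pos: [491.8, 214.7, 65.8]
tcp_rot: [0.0, 0.178, 0.984, -0.0]
wrist_force: [-7.1, -6.7, 21.3]
opening: 0.002
gripper_force: 10.4
```

{"api": "servo_tool", "payload": {"moves": [[0,0,-0.03,0,0,0,255],[0,0,-0.05,0,0,0,255],[0,0,-0.03,0,0,0,0],[0.039,0.0404,0,0,0,0,0],[0.039,0.0404,0,0,0,0,0],[0.039,0.0404,0,0,0,0,0],[0.039,0.0404,0,0,0,0,0],[0,0,0,0,0,0,0],[0,0,0,0,0,0,0],[0,0,0,0,0,0,0]]}}

```text
clock: 5.53
tool_pos: [437.8, 338.3, 130.1]
tcp_rot: [-0.0, 0.178, 0.984, -0.0]
wrist_force: [-0.6, -0.2, -0.1]
opening: 1.0
gripper_force: 0.0
```

```bash
python3 c.py pics/w3.png
```

```text
green 56 4.0 323.0 [460.7 121.9  65.2] [460.8 121.1  66.1]
red 160 63.0 315.0 [469.9 170.8  66.7] [470.7 168.3  66.3]
orange 851 248.0 202.0 [437.6 339.4  44.3] [483.8 244.1  51.9]
stud 730 420.0 285.0 [518.1 437.3  90.6] [561.3 415.1  90.5]
lidtop 5182 220.0 244.0 [450. 332.  44.] [515.2 291.   44. ]
[438.1 337.9 130.2] 5.5833
```

View pics/w3.png

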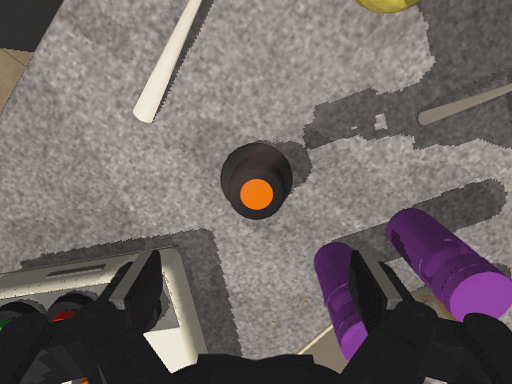

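The lid sits at (256,195), midway between the open fingers, with nothing in the way. I'm descending and gripping.

{"api": "servo_tool", "payload": {"moves": [[0.0015,0.002,0.04,0,0,0,0],[0,0,0.05,0,0,0,0],[0,0,0.05,0,0,0,0],[0,0,0.035,0,0,0,0],[0,0,0.018,0,0,0,0],[0,0,0,0,0,0,0],[0,0,0,0,0,0,255],[0,0,0,0,0,0,255],[0,0,0,0,0,0,255],[0,0,0,0,0,0,255],[0,0,0,0,0,0,255],[0,0,0,0,0,0,255]], "newtons": 60}}

```text
clock: 6.58
tool_pos: [438.2, 340.4, 16.2]
tcp_rot: [0.001, 0.178, 0.984, 0.001]
wrist_force: [-1.3, -1.3, 8.6]
opening: 0.491
gripper_force: 61.3
```

{"api": "servo_tool", "payload": {"moves": [[0,0,-0.04,0,0,0,255],[0,0,-0.055,0,0,0,255],[0,0,-0.055,0,0,0,255],[0,0,-0.05,0,0,0,255],[-0.0445,-0.0317,0,0,0,0,255],[-0.0445,-0.0317,0,0,0,0,255],[-0.0445,-0.0317,0,0,0,0,255],[-0.0445,-0.0317,0,0,0,0,255],[-0.0445,-0.0317,0,0,0,0,255],[-0.0445,-0.0317,0,0,0,0,255],[-0.0445,-0.0317,0,0,0,0,255],[0,0,0,0,0,0,255]], "newtons": 110}}

```text
clock: 7.58
tool_pos: [568.2, 145.4, 135.3]
tcp_rot: [0.001, 0.18, 0.984, -0.0]
wrist_force: [-0.1, 0.5, -0.1]
opening: 0.478
gripper_force: 111.1
```

{"api": "servo_tool", "payload": {"moves": [[0,0,0,0,0,0,255],[0,0,0,0,0,0,255]]}}

```text
clock: 7.75
tool_pos: [565.5, 150.0, 134.9]
tcp_rot: [0.0, 0.179, 0.984, 0.0]
wrist_force: [0.8, 0.5, -0.2]
opening: 0.48
gripper_force: 111.1
```

```bash
cat > e.py <<'E'
from h import *
c=cam("wrist","pics/w4.png"); W=cloud(c); im=c["img"]
t=cam("top"); T=cloud(t)
hs=lambda i:cv2.cvtColor(i,cv2.COLOR_RGB2HSV).astype(int)
s=sensors.read_state(); p=s["tool_pos"]; print(p,s["tcp_rot"],s["wrist_force"],s["opening"])
for n,Wc,i in(("wrist",W,im),("top",T,t["img"])):
    h=hs(i); o=(h[...,0]>4)&(h[...,0]<18)&(h[...,1]>150)
    d=np.hypot(Wc[...,0]-p[0],Wc[...,1]-p[1])<60
    for nm,m in(("dot",o&d&(Wc[...,2]>110)),("ring",o&d&(Wc[...,2]<70)),("btn-blue",(h[...,0]>100)&(h[...,0]<125)&(h[...,1]>120)&(Wc[...,2]>60)&(Wc[...,2]<76))):
        if m.sum()>5: print(n,nm,m.sum(),np.nanmedian(Wc[m],0).round(1),((np.nanmin(Wc[m],0)+np.nanmax(Wc[m],0))/2).round(1))
a=cv2.resize(im,(400,300)); b=cv2.resize(t["img"][130:280,170:370],(400,300))
cv2.imwrite("pics/w4.png",cv2.cvtColor(np.hstack([a,b]),cv2.COLOR_RGB2BGR))
E
python3 e.py
```

```text
[565.30107627 150.65648464 134.88631946] [1.38517106e-04 1.77854474e-01 9.84056785e-01 1.06481161e-04] [-0.27873893  0.51167109 -0.64364258] 0.47810196144708783
wrist dot 2395 [564.8 150.8 162.7] [560.7 157.7 141.9]
wrist ring 1240 [548.1 159.1  61.6] [555.  152.7  57. ]
wrist btn-blue 1537 [490.1 215.   71.4] [490.3 216.6  67. ]
```

View pics/w4.png

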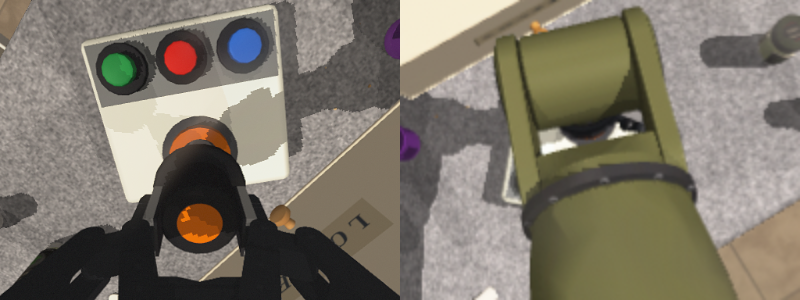

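The left half shows the lid held upright with its dot at (200,222), and the ring peeking out at (200,140). The buttons are at (118,70), (180,58) and (245,45). I'm working out the stud axis from the buttons in this same view.

```bash
cat > f.py <<'E'
from h import *
from scipy.optimize import least_squares
c=cam("wrist"); W=cloud(c); h=cv2.cvtColor(c["img"],cv2.COLOR_RGB2HSV).astype(int); H,S=h[...,0],h[...,1]; Z=W[...,2]
B=[]
for n,m in(("blue",(H>100)&(H<125)),("red",(H<6)|(H>172)),("green",(H>50)&(H<90))):
    m=m&(S>120)&(Z>69.5)&(Z<74); (x,y),r=cv2.minEnclosingCircle(W[m][:,:2].astype(np.float32)); print(n,round(x,1),round(y,1),round(r,1),np.nanmean(W[m],0).round(1)); B.append((x,y))
B=np.array(B); d=B[2]-B[0]; d/=np.linalg.norm(d); nrm=np.array([-d[1],d[0]]); print("stud",B.mean(0)+86*nrm,nrm)
m=(H>4)&(H<18)&(S>130)&(Z>59)&(Z<65)&(np.hypot(W[...,0]-566,W[...,1]-150)<40); P=W[m][:,:2]
# outer arc: farthest in each angular bin
a=np.degrees(np.arctan2(P[:,1]-150,P[:,0]-566))//5; r=np.hypot(P[:,0]-566,P[:,1]-150)
Q=np.array([P[a==k][r[a==k].argmax()] for k in np.unique(a)]); Q=Q[np.hypot(Q[:,0]-566,Q[:,1]-150)>24]
f=least_squares(lambda q:np.hypot(*(Q-q).T)-28,[566,150],loss="soft_l1"); print("ringfit",f.x,len(Q),abs(f.fun).mean())
m=(H>4)&(H<18)&(S>130)&(Z>155); print("dot",cv2.minEnclosingCircle(W[m][:,:2].astype(np.float32)),W[m].mean(0))
E
python3 f.py
```

```text
blue 490.4 215.4 12.6 [490.2 215.3  71.4]
red 481.3 166.6 12.8 [481.3 166.7  71.4]
green 472.1 117.9 12.8 [472.3 117.8  71.3]
stud [565.7777021  150.75390432] [ 0.98279923 -0.18467721]
ringfit [566.38150117 150.96421904] 34 0.20765007985837075
dot ((565.459228515625, 151.4276885986328), 12.90355110168457) [564.70939588 151.39088954 162.59362461]
```

Everything agrees to within about 1 mm. I'm shifting -0.002 in x, then coming down to just above the balls.

{"api": "servo_tool", "payload": {"moves": [[-0.002,0,0.01,0,0,0,255],[0,0,0.015,0,0,0,255],[0,0,0.015,0,0,0,255],[0,0,0.012,0,0,0,255],[0,0,0.008,0,0,0,255],[0,0,0.003,0,0,0,255],[0,0,0,0,0,0,255],[0,0,0,0,0,0,255]]}}

```text
clock: 8.57
tool_pos: [567.0, 149.3, 96.9]
tcp_rot: [0.0, 0.178, 0.984, 0.0]
wrist_force: [0.1, -0.1, -0.7]
opening: 0.481
gripper_force: 111.1
```

{"api": "servo_tool", "payload": {"moves": [[0,0,0.005,0,0,0,255],[0,0,0.005,0,0,0,255],[0,0,0.005,0,0,0,255],[0,0,0.003,0,0,0,255],[0,0,0,0,0,0,255],[0,0,0,0,0,0,255]]}}

```text
clock: 9.07
tool_pos: [566.7, 149.5, 85.8]
tcp_rot: [-0.0, 0.178, 0.984, 0.0]
wrist_force: [-0.9, 2.8, 0.6]
opening: 0.478
gripper_force: 111.3
```

{"api": "servo_tool", "payload": {"moves": [[0,0,0.004,0,0,0,255],[0,0,0.004,0,0,0,255],[0,0,0.004,0,0,0,255],[0,0,0.003,0,0,0,255],[0,0,0,0,0,0,255],[0,0,0,0,0,0,255]]}}

```text
clock: 9.57
tool_pos: [566.9, 149.2, 77.1]
tcp_rot: [-0.0, 0.178, 0.984, -0.0]
wrist_force: [-2.2, 0.6, 4.0]
opening: 0.476
gripper_force: 112.1
```

{"api": "servo_tool", "payload": {"moves": [[0,0,0.003,0,0,0,255],[0,0,0.003,0,0,0,255],[0,0,0.001,0,0,0,255],[0,0,0,0,0,0,255],[0,0,0,0,0,0,255]]}}

```text
clock: 9.98
tool_pos: [567.1, 149.2, 73.4]
tcp_rot: [0.0, 0.178, 0.984, 0.0]
wrist_force: [-4.7, -0.1, 9.4]
opening: 0.475
gripper_force: 112.9
```

{"api": "servo_tool", "payload": {"moves": [[0,0,0.002,0,0,0,255],[0,0,0.001,0,0,0,255],[0,0,0,0,0,0,255],[0,0,0,0,0,0,255],[0,0,0,0,0,0,255]]}}

```text
clock: 10.4
tool_pos: [567.3, 149.2, 73.2]
tcp_rot: [0.001, 0.178, 0.984, 0.0]
wrist_force: [-12.4, -3.3, 26.4]
opening: 0.479
gripper_force: 115.0
```

The force jumped to 26 N with no more travel, at the predicted height of 73.2 mm, so the ring is at its stop. One quick check for slip and the bystanders before handing in.

```bash
cat > g.py <<'E'
from h import *
c=cam("wrist","pics/w5.png"); W=cloud(c); h=cv2.cvtColor(c["img"],cv2.COLOR_RGB2HSV).astype(int); H,S=h[...,0],h[...,1]; Z=W[...,2]
o=(H>4)&(H<18)&(S>130)
m=o&(Z>94)&(Z<108); print("dot",m.sum(),W[m].mean(0))
m=o&(Z>45)&(Z<70)&(np.hypot(W[...,0]-566,W[...,1]-150)<35); print("ring",m.sum(),np.median(W[m],0) if m.sum() else "")
for n,m in(("blue",(H>100)&(H<125)),("red",(H<6)|(H>172)),("green",(H>50)&(H<90))):
    m=m&(S>120)&(Z>60)&(Z<76); print(n,np.median(W[m],0).round(1))
print(sensors.read_state()["wrist_force"])
E
python3 g.py
```

```text
dot 2386 [566.72167996 149.92933648 101.04240593]
ring 31 [542.95415053 166.49701625  51.85496512]
blue [490.  214.5  71.4]
red [481.3 166.7  71.3]
green [472.5 119.2  71.2]
[-11.959477    -3.57355267  26.83817729]
```

View pics/w5.png

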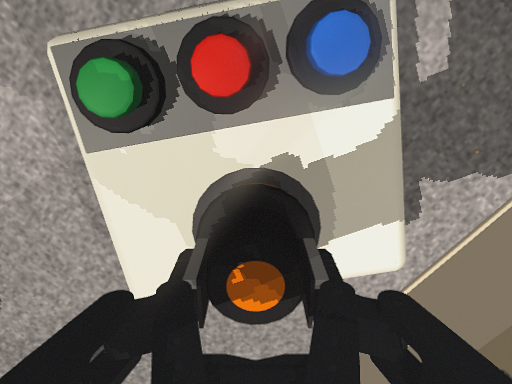

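The lid (dot at (255,286)) is upright on the stud, with its top at 101 mm, so the underside is 7 mm above the foot. The ring is hidden below it, and all three buttons are up at (108,88), (220,65) and (340,42). Handing in.

```bash
python3 -c "
from workcell import job
print(job.job_done())"
```

```text
the job is handed in; nothing more can be done
None
```

I pressed green, then blue, and snapped the lid onto the stud. I handed in at about 10.5 s with the arm still pressing the lid at about 26 N and the ring at its stop. The red button, shaker and jars were never touched; no verdict came back at hand-in.

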